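Set out the wooden village sample on its display board

TASK

Set out the wooden village on the plywood display board, each piece upright, square with the board and centred in the pencilled outline for its place: the gate midway between the glued-down house and shed, the tower beside the house on the side away from the shed, and the fir tree behind the shed (the side away from the robot). Put the spire squarely on top of the tower. Leave the cork sanding block, the tin and the loose slat where they lie.

Things in the scene. Friction and masses are not known exactly. Their poses are not given: they have to be found in the camera images.
- tower: Loose plain pale wooden block, 40 x 40 mm in plan and 65 mm tall, flat top, a small dark window near the top of each of its four sides. Starts standing on the table. Origin: centre of its underside, z up, x and y square to its sides. 45 to 90 g.
- spire: Loose wooden spire, the roof of the tower: a square band 46 x 46 mm, 24 mm tall, with upright sides (grip these), below a pointed pyramid 50 mm tall. Starts upright on the table. Origin: centre of its flat underside, z up, x and y square to the band's sides. It simply rests on the tower, overhanging it by 3 mm all round. 35 to 70 g.
- gate: Loose wooden gate, an upside-down U: two posts 28 (x) x 16 (y) mm, 55 mm tall, and on them a lintel 28 mm thick (x), 78 mm wide (y), from 55 to 73 mm height. Starts upright on the table. Origin: midway between the posts at their underside, z up. Both sides are alike. Placed right, its y lies along the board's y, either way round. 38 to 77 g.
- tree: Loose wooden fir tree with a zigzag outline, sawn from a 20 mm board (thickness along x), 103 mm tall, on a foot 36 (x) x 56 (y) x 10 mm; 57 mm wide (y) at 47 mm height, 45 mm at 66 mm. Starts upright on the table. Origin: centre of the foot's underside, z up. Placed right, its broad face looks to the front: its y along the board's y, either way. 35 to 70 g.
- board: Fixed plywood board, 150 (x) x 450 (y) x 12 mm. Origin: centre of its underside; x to the back (away from the robot), y to the left. Pencilled outlines, centres in board x, y (mm): gate 36 x 82 at (-25, 0); tower, a 46 mm square at each end, (-25, +190) and (-25, -190); tree 42 x 62 at (45, +100) and (45, -100), only one of each two being right, depending on where the house stands.
- house: Small wooden house glued to the board, 54 x 70 mm, with a pointed gable roof, about 80 mm tall, a dark door to the front. Origin: centre of its underside, on the board at board x = -25 mm, y = +100 or -100 mm; axes as the board's. The shed has the other place.
- shed: Low wooden shed with a flat roof glued to the board, 56 (x) x 76 (y) mm, 43 mm tall, a wide dark door to the front. Origin: centre of its underside, on the board at board x = -25 mm, y = -100 or +100 mm; axes as the board's.
- sanding_block: Loose cork sanding block, 50 x 70 x 30 mm, not to be moved. Origin: centre of its underside.
- tin: Loose round lidded steel tin, 62 mm diameter, 36 mm tall, not to be moved. Origin: centre of its underside.
- slat: Loose house-shaped wooden slat lying flat, 75 (x) x 50 (y) x 14 mm, its point to +x, not to be moved. Origin: on its underside, 35 mm from its flat end and 40 mm from its point.
Not all that is in view belongs to the job. What is shaped like the tree but green or turquoise is not meant.

How it is judged (in metres and radians):
At the end, for the whole second after the job is handed in: Gate, tower and tree upright on the board within 12 mm (each board axis) of the centres of their outlines (middle; house end; behind the shed), spire on the tower within 8 mm; upright within 0.1 rad, square within 0.2 rad (quarter turns of tower and spire and half turns free), at rest (((y of house in the frame of board above 0.05 m and x of tower in the frame of board between -0.037 and -0.013 m and y of tower in the frame of board between 0.178 and 0.202 m and z of tower in the frame of board between 0.008 and 0.016 m and x of tree in the frame of board between 0.033 and 0.057 m and y of tree in the frame of board between -0.112 and -0.088 m and z of tree in the frame of board between 0.008 and 0.016 m) or (y of house in the frame of board below -0.05 m and x of tower in the frame of board between -0.037 and -0.013 m and y of tower in the frame of board between -0.202 and -0.178 m and z of tower in the frame of board between 0.008 and 0.016 m and x of tree in the frame of board between 0.033 and 0.057 m and y of tree in the frame of board between 0.088 and 0.112 m and z of tree in the frame of board between 0.008 and 0.016 m)) and x of gate in the frame of board between -0.037 and -0.013 m and y of gate in the frame of board between -0.012 and 0.012 m and z of gate in the frame of board between 0.008 and 0.016 m and x of spire in the frame of tower between -0.008 and 0.008 m and y of spire in the frame of tower between -0.008 and 0.008 m and z of spire in the frame of tower between 0.061 and 0.069 m and angle between the x axis of each of gate, tree and the x axis of board, either way round below 0.2 rad and (angle between the x axis of tower and the x axis of board, either way round below 0.2 rad or angle between the x axis of tower and the y axis of board, either way round below 0.2 rad) and (angle between the x axis of spire and the x axis of tower, either way round below 0.2 rad or angle between the x axis of spire and the y axis of tower, either way round below 0.2 rad) and angle between each of tower, spire, gate, tree's own z axis and vertical below 0.1 rad and linear speed of each of tower, spire, gate, tree below 0.02 m/s and angular speed of each of tower, spire, gate, tree below 0.2 rad/s); the robot touches nothing.
It fails at once if the sanding block, tin or slat moved by more than 20 mm (distance of any of sanding_block, tin, slat from where it was at the start of the episode above 0.02 m).
It also fails if it takes over 112 s, if anything falls off the work surface, if the arm or the gripper's body presses on something with over 40 N, if the wrist force passes 120 N, or if a joint passes its speed limit or range.

ROBOT

A 6-joint arm with a two-finger parallel gripper is mounted at the origin on the work surface. World frame = base frame: x ahead of the robot, y to its left, z up, the work surface at z = 0. Lengths are in mm, angles in degrees, forces in N, time in s.
With the tool pointing down it reaches from about 150 to 775 mm from the base axis. Payload 6.1 kg.
Tool frame: the origin (TCP) lies at the very end of the fingers, on their centre line; the grasp point (between the pads) lies 19 mm behind it (ctrl.grip_depth is the distance from the TCP to the grasp point, in mm); z points along the fingers, y is the line along which they close (so a half turn about z gives the same grasp; the last joint's range is limited). The gripper opens to 85 mm and grips with 20 to 120 N. Pads are 22 mm wide; open, the fingers measure 114 mm over their backs; the gripper's body (76 mm by 85 mm) begins 54 mm behind the grasp point. The pads swing forward as they close: fully open they stand 13 mm farther back than shut.
Start: joints at [72.135, 7.208, -2.269, 80.523, 0, 90], TCP at [161.049, 499.671, 231.295] pointing down, gripper open.
Joint ranges: [-155.77, 155.77], [-54.66, 111.73], [-72.52, 77.12], [-102.08, 115.82], [-83.92, 84.16], [-180, 180]. Speed limits (degrees/s): [136.94, 136.94, 172.46, 180, 180, 180].

INTERFACE

Orientations are given as [roll, pitch, yaw] about the fixed x, y, z axes, in that order (R = Rz(yaw) Ry(pitch) Rx(roll)).
In Python, from rig import readout, viewer, ctrl gives the robot as it stands.
- The arm moves only by the tool drive_tool, never from a script. Its argument "series" is a list of rows, each a list of 7 numbers: the turn, a rotation vector about the tool's x, y, z in units of 6 degrees (1.0 is 6 degrees), then the shift along the tool's x, y, z in units of 50 mm (1.0 is 50 mm), then the opening, from -1 (shut) to 1 (fully open). In form: [[wx, wy, wz, dx, dy, dz, jaw], ...]. A call has 1 to 8 rows; each row shifts and turns the commanded pose from where the row before left it, along the tool's axes as they then stand; what a row does not reach is not made up. A row lasts 1/10 s, in which the tool goes at most 50 mm and 8.59 degrees, less where a joint would pass 70% of its speed; a pose out of reach is approached as far as the arm can. A call is refused whole if a number of a shift passes 1 or a number of a turn 1, either way. A call with a gripper value outside its range is refused whole. The fingers move at their own pace and stop on an object; "force" is the grip in N (left out, the last holds). Time passes only in rows, so rows that do not move let the fingers close. It gives the time, the measured TCP pose, the force, the opening and the grip force at its end, in the units of the state.
- readout.state(): the state, without advancing time (a new reading comes with each control period).
- viewer.read_camera(name): name is "side" or "top" or "wrist"; returns a dict with "pixels" (400x640x3 uint8, red, green, blue), "z_map" (400x640 float32, mm along the optical axis (not along the pixel's ray), 0 where there is no reading), "fx", "fy", "cx", "cy" (pixels), "eye" and "rotation" of the camera in the world; the wrist camera has in their place "mount" (4x4, takes a point from camera to tool coordinates, whose origin is the TCP and whose axes are the flange's). Camera axes: x right, y down, z forward; pixel columns grow to the right and rows downward; lengths in mm; the calibration is good to about 2 mm. A picture is of the moment at which its call begins: read the wrist's pose just before it.
- ctrl.job_done(): hands the job in; it is judged then, once.
The state is a dict: "time": time; "joint_positions": joint angles; "dq": joint speeds; "joint_torque": joint torques, N m; "position": TCP position; "orientation": TCP orientation; "ft_force": force on the tool from outside, world axes, zero at the start; "wrist_torque": the same for the moment, N m; "opening": finger opening in mm; "grasp_force": force on a finger pad.
Only numpy, scipy, OpenCV 4.12 (cv2) and the standard library are available. Lean on these libraries where they do the work, as an engineer would, in place of code of your own. Each camera call takes 0.05 s, during which the arm holds its last target. There are 200 camera calls.

## Working session

There is one attempt and no reset: what is moved stays moved. The work goes in short steps, Python scripts to look and compute and a tool call to move; the robot and the scene stay as the last step left them, time stands still between calls to the robot, and variables do not carry over. Pictures are saved under pics/ and viewed, at most 14 in all, crops included, and the job is handed in when it is done.

Besides the shell and the picture viewer there is one more tool, called after "Call:" as name(argument=value, ...), one argument or row to a line, values as JSON. drive_tool: Moves the arm, as the interface text tells. Its arguments: {"type":"object","properties":{"series":{"type":"array"},"force":{"type":"number"}},"required":["series"]}

```bash
ls; mkdir -p pics; cat > h.py <<'E'
import numpy as np, cv2
from rig import readout, viewer, ctrl
from scipy.spatial.transform import Rotation as R
def grab(n):
    s=readout.state(); c=viewer.read_camera(n)
    if 'mount' in c:
        T=np.eye(4); T[:3,:3]=R.from_euler('xyz',s['orientation'],degrees=True).as_matrix(); T[:3,3]=s['position']
        M=T@np.array(c['mount']); c['eye']=M[:3,3]; c['rotation']=M[:3,:3]
    c['eye']=np.array(c['eye']); c['rotation']=np.array(c['rotation'])
    return c
def ray(c,u,v): return c['rotation']@np.array([(u-c['cx'])/c['fx'],(v-c['cy'])/c['fy'],1.])
def onplane(c,u,v,z):
    d=ray(c,u,v); return c['eye']+d*(z-c['eye'][2])/d[2]
def cloud(c):
    v,u=np.mgrid[:400,:640]; z=c['z_map']
    p=np.stack([(u-c['cx'])/c['fx']*z,(v-c['cy'])/c['fy']*z,z],-1)@c['rotation'].T+c['eye']
    p[z<=0]=np.nan; return p
def proj(c,p):
    q=c['rotation'].T@(np.array(p)-c['eye']); return q[0]/q[2]*c['fx']+c['cx'],q[1]/q[2]*c['fy']+c['cy']
def save(c,n,crop=None,k=1):
    im=c['pixels'][:,:,::-1]
    if crop: im=im[crop[1]:crop[3],crop[0]:crop[2]]
    cv2.imwrite('pics/'+n+'.png',cv2.resize(im,None,fx=k,fy=k,interpolation=cv2.INTER_CUBIC))
E
python3 - <<'E'
from h import *
for n in('top','side'):
    c=grab(n); save(c,n+'1'); print(n,c['fx'],c['eye'],c['rotation'].round(3).tolist())
print(readout.state())
E
```

```text
pics
top 411.25909524285237 [ 327.42568404  -58.62111905 1078.41342004] [-168.553, 0.709, -90.422]
side 465.1460882362581 [ 223.86183485 -661.10725288  823.43389811] [-137.06, 1.021, -27.2]
{'time': 0.1, 'joint_positions': array([ 7.21378804e+01,  7.23706937e+00, -2.32085478e+00,  8.05219986e+01,
       -1.36206771e-04,  8.99992835e+01]), 'dq': array([-0.0031502 , -0.03283084,  0.20982043, -0.01391214, -0.03511486,
        0.1048632 ]), 'joint_torque': array([ 1.38858668e-04, -4.36907351e+01,  3.53603911e+01,  1.38058746e-02,
        1.37117863e-05,  4.54310850e-06]), 'position': array([160.92273355, 499.35261616, 230.61125009]), 'orientation': array([-1.79920077e+02,  1.35207150e-04,  1.62138597e+02]), 'ft_force': array([-0.52728327, -0.95547293,  0.13593583]), 'wrist_torque': array([-0.00480352,  0.00893385, -0.04733285]), 'grasp_force': 0.0, 'opening': 85.19810728211166}
```

```bash
python3 - <<'E'
s=open('h.py').read()
s=s.replace("    c['eye']=np.array(c['eye']); c['rotation']=np.array(c['rotation'])\n","    c['eye']=np.array(c['eye']); r=np.array(c['rotation'])\n    c['rotation']=r if r.shape==(3,3) else R.from_euler('xyz',r,degrees=True).as_matrix()\n")
open('h.py','w').write(s)
E
python3 - <<'E'
from h import *
for n in('top','side'):
    c=grab(n); p=cloud(c); np.savez('/tmp/'+n,p=p,px=c['pixels']); print(n,c['rotation'].round(2).tolist(),np.nanpercentile(p[...,2],[1,10,50,90,99]))
E
```

```text
top [[-0.01, -0.98, 0.2], [-1.0, 0.01, 0.01], [-0.01, -0.2, -0.98]] [-7.55638485e+02 -7.41049868e+02  4.75642378e-01  6.49080014e+01
  1.65542467e+02]
side [[0.89, -0.35, 0.3], [-0.46, -0.65, 0.61], [-0.02, -0.68, -0.73]] [-6.63593107e+02 -3.50973272e+02  3.36853706e-01  7.68369513e+01
  2.32261554e+02]
```

View pics/top1.png

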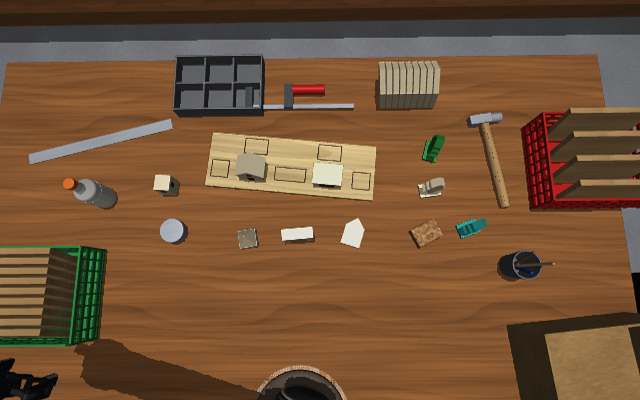

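View pics/side1.png

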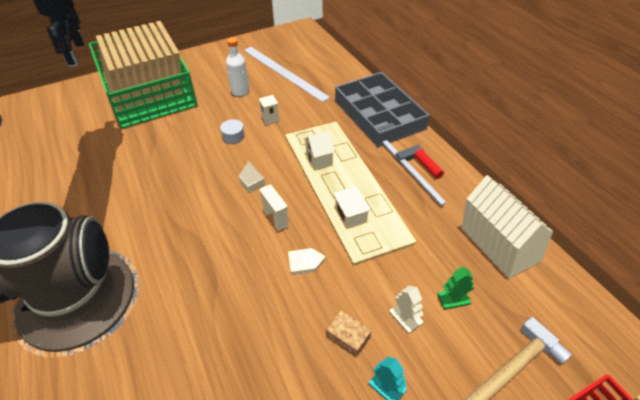

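```bash
python3 - <<'E'
from h import *
T=np.load('/tmp/top.npz'); S=np.load('/tmp/side.npz')
P=T['p']
def rep(name,pts):
    (cx,cy),(w,h),a=cv2.minAreaRect(pts[:,:2].astype(np.float32)); print(' ',name,len(pts),'c',round(cx,1),round(cy,1),'wh',round(w,1),round(h,1),'a',round(a,1),'z',pts[:,2].min().round(1),pts[:,2].max().round(1))
b={'tower':(145,165,190,205),'spire':(228,220,268,258),'gate':(272,218,322,250),'tree':(410,170,450,205),'cork':(405,215,445,250),'slat':(335,212,370,252),'tin':(155,215,192,248)}
for n,(x0,y0,x1,y1) in b.items():
    p=P[y0:y1,x0:x1].reshape(-1,3); p=p[p[:,2]>6]
    zt=np.percentile(p[:,2],97); print(n,'ztop',zt.round(1)); rep('all',p); rep('top',p[p[:,2]>zt-6])
    # same region in side view
    lo=p.min(0)-8; hi=p.max(0)+8
    q=S['p'].reshape(-1,3); q=q[(q[:,2]>6)&np.all((q[:,:2]>lo[:2])&(q[:,:2]<hi[:2]),1)]
    if len(q): zt=np.percentile(q[:,2],97); rep('side',q); rep('sidetop',q[q[:,2]>zt-6])
# board: colour-free, height 8..16
p=P[120:210,195:390].reshape(-1,3); p=p[(p[:,2]>8)]; print('board');rep('all',p)
rep('flat',p[abs(p[:,2]-np.median(p[:,2]))<4])
for n,(x0,y0,x1,y1) in {'house':(230,145,275,185),'shed':(308,155,348,192)}.items():
    p=P[y0:y1,x0:x1].reshape(-1,3); p=p[p[:,2]>22]; print(n); rep('all',p); rep('top',p[p[:,2]>np.percentile(p[:,2],97)-6])
c=grab('top'); save(c,'topc',(140,100,460,260),2.5)
E
```

```text
tower ztop 68.2
  all 430 c 587.5 349.2 wh 84.7 50.0 a 11.3 z 6.1 70.3
  top 236 c 575.6 346.8 wh 42.0 41.0 a 85.3 z 62.3 70.3
  side 422 c 575.8 346.6 wh 44.6 41.1 a 89.1 z 6.4 69.9
  sidetop 148 c 576.2 347.0 wh 43.4 40.3 a 87.9 z 61.5 69.9
spire ztop 67.6
  all 346 c 443.5 141.5 wh 65.1 60.8 a 9.4 z 6.1 72.6
  top 29 c 435.8 131.8 wh 12.5 12.2 a 1.7 z 61.7 72.6
  side 447 c 427.9 121.9 wh 36.0 63.3 a 57.1 z 6.3 75.2
  sidetop 36 c 433.7 132.4 wh 12.3 15.6 a 31.1 z 59.6 75.2
gate ztop 76.2
  all 409 c 454.4 2.9 wh 55.1 77.8 a 4.7 z 6.0 78.3
  top 350 c 441.2 1.9 wh 28.1 77.6 a 4.6 z 70.2 78.3
  side 731 c 441.7 3.3 wh 29.1 80.8 a 4.3 z 6.5 77.2
  sidetop 352 c 441.9 3.5 wh 28.7 80.5 a 4.4 z 69.4 77.2
tree ztop 102.3
  all 385 c 561.1 -346.0 wh 35.9 56.9 a 5.8 z 6.2 104.6
  top 41 c 562.3 -344.6 wh 14.8 19.8 a 82.6 z 96.3 104.6
  side 991 c 561.6 -344.9 wh 37.2 57.1 a 8.6 z 6.1 104.4
  sidetop 108 c 561.4 -344.5 wh 21.4 19.8 a 10.7 z 94.6 104.4
cork ztop 33.7
  all 573 c 441.4 -318.5 wh 49.7 90.4 a 26.9 z 6.1 35.9
  top 462 c 445.4 -326.6 wh 49.4 70.1 a 27.2 z 27.7 35.9
  side 1188 
[... 247 characters left out ...]
 451.1 -140.8 wh 54.2 73.3 a 70.8 z 6.1 18.2
  sidetop 606 c 451.2 -140.8 wh 54.2 73.1 a 70.9 z 11.0 18.2
tin ztop 39.3
  all 523 c 458.1 334.4 wh 80.2 60.5 a 79.1 z 6.0 41.7
  top 419 c 455.7 324.7 wh 59.3 59.9 a 1.7 z 33.3 41.7
  side 431 c 457.1 325.2 wh 62.6 60.9 a 33.7 z 6.0 41.2
  sidetop 262 c 456.7 325.6 wh 58.5 63.7 a 4.6 z 33.1 41.2
board
  all 8819 c 625.5 23.0 wh 450.7 163.9 a 84.2 z 8.0 96.7
  flat 7108 c 631.2 22.0 wh 449.8 151.0 a 84.0 z 8.8 16.8
house
  all 717 c 616.9 123.9 wh 75.2 55.2 a 83.4 z 22.3 96.7
  top 123 c 617.0 122.2 wh 19.2 54.4 a 85.3 z 88.3 96.7
shed
  all 669 c 596.1 -74.9 wh 75.8 56.5 a 84.0 z 22.0 61.0
  top 566 c 596.0 -74.9 wh 75.8 56.4 a 84.1 z 52.8 61.0
```

View pics/topc.png

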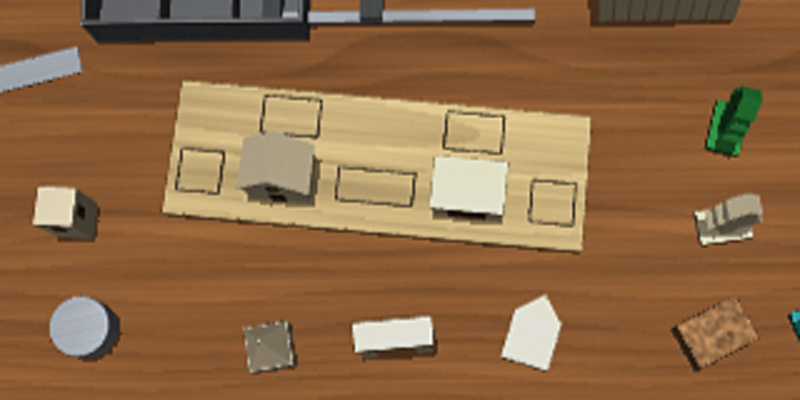

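Candidates in the top image:
- **Tower:** (165,184), the pale cube with windows. The crates, book-like slats and shed are not it.
- **Spire:** (247,238), a pyramid.
- **Gate:** (297,235).
- **Tree:** the pale one at (432,187). The green one at (433,149) and turquoise one at (472,228) are decoys.
- **Slat:** (352,233), which stays put.

The house is on the left (+y) at (251,167). So the tower goes in the left end outline and the tree in the outline at (329,152).

The two cameras agree on heights and sizes, and the board's yaw is about -6°.

Call:
drive_tool(
  series=[
    [0,0,1,0,0,0,1],
    [0,0,1,0,0,0,1],
    [0,0,1,0,0,0,1],
    [0,0,1,0,0,0,1],
    [0,0,1,0,0,0,1],
    [0,0,1,0,0,0,1],
    [0,0,1,0,0,0,1],
    [0,0,1,0,0,0,1],
  ],
  force=30,
)

```text
time: 1.05
position: [161.0, 499.6, 231.2]
orientation: [-180.0, 0.0, 113.9]
ft_force: [-0.6, 0.2, 0.4]
opening: 85.7
grasp_force: 0.0
```

Call:
drive_tool(
  series=[
    [0,0,1,0,0,0,1],
    [0,0,1,0,0,0,1],
    [0,0,1,0,0,0,1],
    [0,0,1,0,0,0,1],
    [0,0,0.5,0,0,0,1],
    [0,0,0,0,0,0,1],
  ],
)

```text
time: 1.65
position: [161.1, 499.6, 231.2]
orientation: [-180.0, 0.0, 87.1]
ft_force: [-1.0, 0.2, 0.5]
opening: 85.5
grasp_force: 0.0
```

Call:
drive_tool(
  series=[
    [0,0,0,-0.2,0.6,0,1],
    [0,0,0,-0.2,0.6,0,1],
    [0,0,0,-0.2,0.6,0,1],
    [0,0,0,-0.2,0.6,0,1],
    [0,0,0,-0.2,0.6,0,1],
    [0,0,0,-0.2,0.6,0,1],
    [0,0,0,-0.2,0.6,0,1],
    [0,0,0,-0.2,0.6,0,1],
  ],
)

```text
time: 2.45
position: [397.9, 407.1, 231.2]
orientation: [-180.0, 0.0, 87.2]
ft_force: [-0.5, 0.6, -0.6]
opening: 85.3
grasp_force: 0.0
```

Call:
drive_tool(
  series=[
    [0,0,0,-0.2,0.7,0,1],
    [0,0,0,-0.2,0.7,0,1],
    [0,0,0,-0.2,0.7,0,1],
    [0,0,0,-0.2,0.7,0,1],
    [0,0,0,-0.2,0.7,0,1],
    [0,0,0,0,0.1,0,1],
    [0,0,0,0,0,0,1],
  ],
)

```text
time: 3.15
position: [574.7, 348.4, 230.3]
orientation: [-179.9, 0.0, 87.1]
ft_force: [0.7, 0.5, 0.2]
opening: 85.5
grasp_force: 0.0
```

```bash
cat >> h.py <<'E'
def rep(name,pts):
    (cx,cy),(w,h),a=cv2.minAreaRect(pts[:,:2].astype(np.float32)); print(' ',name,len(pts),'c',round(cx,1),round(cy,1),'wh',round(w,1),round(h,1),'a',round(a,1),'z',pts[:,2].min().round(1),pts[:,2].max().round(1))
def look(c,xy,rad,zlo,zhi):
    p=cloud(c).reshape(-1,3); p=p[(np.hypot(p[:,0]-xy[0],p[:,1]-xy[1])<rad)&(p[:,2]>zlo)&(p[:,2]<zhi)]
    if len(p): rep('look',p)
    return p
def go(x,y,z,yaw):
    s=readout.state(); M=R.from_euler('xyz',s['orientation'],degrees=True).as_matrix()
    ps=s['orientation'][2]; dy=(yaw-ps+180)%360-180
    M2=R.from_euler('xyz',[180,0,yaw],degrees=True).as_matrix()
    d=np.array([x,y,z])-s['position']; print('pos',s['position'].round(1),'yaw',round(ps,1),'wz units',round(-dy/6,2),'shift units now-axes',(M.T@d/50).round(3),'after turn',(M2.T@d/50).round(3))
E
python3 - <<'E'
from h import *
c=grab('wrist'); save(c,'w1',None,1); print(c['eye'],c['rotation'].round(2).tolist(),c['fx'])
look(c,(576,347),60,60,75); look(c,(576,347),60,8,75); go(575.9,346.8,150,87)
E
```

```text
[578.74323105 427.47698227 373.41764981] [[1.0, -0.05, -0.02], [-0.05, -0.95, -0.3], [-0.0, 0.31, -0.95]] 306.397193388985
  look 1466 c 575.5 349.2 wh 40.4 39.5 a 86.1 z 60.1 67.5
  look 1754 c 575.5 349.6 wh 41.0 39.6 a 86.5 z 8.1 67.5
pos [573.8 348.8 230.8] yaw 87.2 wz units 0.03 shift units now-axes [-0.038  0.046  1.616] after turn [-0.038  0.044  1.616]
```

View pics/w1.png

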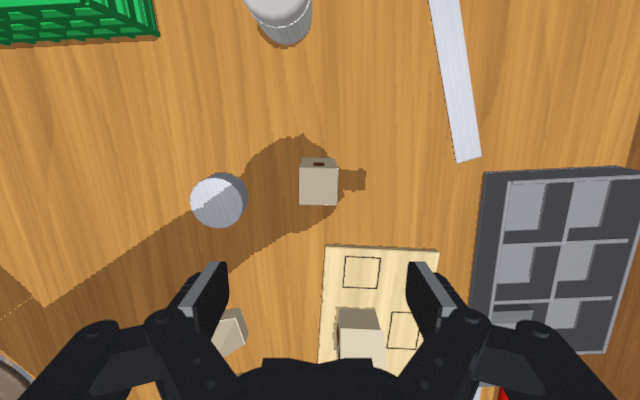

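Wrist image: the pale tower is at (319,181) with its window at (318,163), and the measurement agrees with the other views. Grasping it now.

Call:
drive_tool(
  series=[
    [0,0,0.1,0,0.03,0.7,1],
    [0,0,0,0,0,0.7,1],
    [0,0,0,0,0,0.7,1],
    [0,0,0,0,0,0.7,1],
    [0,0,0,0,0,0.6,1],
    [0,0,0,0,0,0.4,1],
    [0,0,0,0,0,0.2,1],
    [0,0,0,0,0,0.05,1],
  ],
)

```text
time: 4.0
position: [574.0, 349.1, 28.2]
orientation: [-179.9, 0.0, 86.6]
ft_force: [-0.6, -0.1, -0.1]
opening: 85.5
grasp_force: 0.0
```

Call:
drive_tool(
  series=[
    [0,0,0,0,0,0,-1],
    [0,0,0,0,0,0,-1],
    [0,0,0,0,0,0,-1],
    [0,0,0,0,0,0,-1],
    [0,0,0,0,0,0,-1],
    [0,0,0,0,0,0,-1],
    [0,0,0,0,0,0,-1],
    [0,0,0,0,0,0,-1],
  ],
  force=30,
)

```text
time: 4.8
position: [576.3, 349.2, 30.3]
orientation: [179.9, -0.1, 86.5]
ft_force: [0.4, 0.6, 5.6]
opening: 39.7
grasp_force: 31.8
```

Call:
drive_tool(
  series=[
    [0,0,0,0,0,-0.3,-1],
    [0,0,0,0,0,-0.6,-1],
    [0,0,0,0,0,-0.6,-1],
    [0,0,0,0,0,-0.5,-1],
    [0,0,0.43,0,0,0,-1],
    [0,0,0,-0.4,0.2,0,-1],
    [0,0,0,-0.5,0.25,0,-1],
    [0,0,0,-0.5,0.25,0,-1],
  ],
)

```text
time: 5.6
position: [603.0, 274.9, 129.6]
orientation: [180.0, 0.0, 84.0]
ft_force: [0.6, -0.2, -0.2]
opening: 39.8
grasp_force: 31.1
```

Call:
drive_tool(
  series=[
    [0,0,0,-0.5,0.25,0,-1],
    [0,0,0,-0.4,0.2,0,-1],
    [0,0,0,-0.28,0.15,0,-1],
    [0,0,0,0,0,0,-1],
    [0,0,0,0,0,0,-1],
    [0,0,0,0,0,0,-1],
  ],
)

```text
time: 6.2
position: [626.2, 214.5, 128.9]
orientation: [-180.0, -0.0, 84.0]
ft_force: [-0.6, 0.9, -0.3]
opening: 39.7
grasp_force: 31.1
```

```bash
python3 - <<'E'
from h import *
go(626.2,213.8,42,84); c=grab('wrist'); save(c,'w2',(200,150,440,400),2.4)
p=look(c,(626,214),90,9,16); 
# pencilled outline: dark pixels on board near tower place
P=cloud(c); g=c['pixels'].astype(int).sum(2)
m=(g<330)&(abs(P[...,2]-12)<4)&(np.hypot(P[...,0]-626,P[...,1]-214)<50); print(m.sum())
if m.sum()>5: rep('outline',P[m])
E
```

```text
pos [626.2 214.5 128.9] yaw 84.0 wz units 0.0 shift units now-axes [-1.500e-02  1.000e-03  1.737e+00] after turn [-1.500e-02  1.000e-03  1.737e+00]
  look 11016 c 644.4 199.9 wh 97.3 140.2 a 83.9 z 9.0 15.1
333
  outline 333 c 626.1 227.2 wh 46.4 50.6 a 84.0 z 8.1 14.6
```

View pics/w2.png

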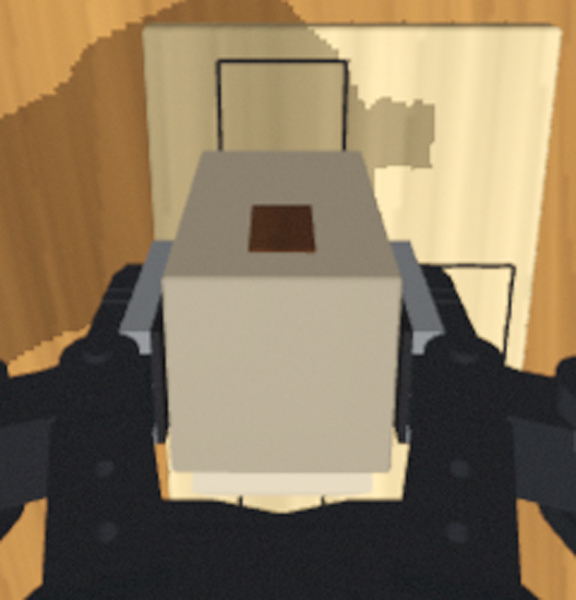

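The tower is held square. The visible outline lines up with it: x 626, angle 84°. Lowering and releasing.

Call:
drive_tool(
  series=[
    [0,0,0,0,0,0.5,-1],
    [0,0,0,0,0,0.5,-1],
    [0,0,0,0,0,0.4,-1],
    [0,0,0,0,0,0.2,-1],
    [0,0,0,0,0,0.1,-1],
    [0,0,0,0,0,0.03,-1],
    [0,0,0,0,0,0,-1],
  ],
)

```text
time: 6.95
position: [627.1, 214.0, 43.1]
orientation: [179.9, -0.0, 84.0]
ft_force: [-0.2, -0.5, -1.1]
opening: 39.7
grasp_force: 31.2
```

Call:
drive_tool(
  series=[
    [0,0,0,0,0,0,-0.02],
    [0,0,0,0,0,0,0.1],
    [0,0,0,0,0,0,0.4],
    [0,0,0,0,0,0,1],
    [0,0,0,0,0,0,1],
    [0,0,0,0,0,0,1],
  ],
)

```text
time: 7.55
position: [626.6, 213.6, 42.3]
orientation: [180.0, 0.0, 84.0]
ft_force: [0.1, 0.2, -0.4]
opening: 85.4
grasp_force: 0.0
```

Call:
drive_tool(
  series=[
    [0,0,0,0,0,-0.4,1],
    [0,0,0,0,0,-0.7,1],
    [0,0,0,0,0,-0.8,1],
    [0,0,0,0,0,-0.8,1],
    [0,0,0,0,0,-0.5,1],
    [0,0,0,-0.2,-0.34,0,1],
    [0,0,0,-0.34,-0.6,0,1],
    [0,0,0,-0.34,-0.6,0,1],
  ],
)

```text
time: 8.35
position: [544.7, 177.7, 202.1]
orientation: [180.0, 0.0, 84.0]
ft_force: [-0.3, 0.1, 0.3]
opening: 85.5
grasp_force: 0.0
```

Call:
drive_tool(
  series=[
    [0,0,0,-0.34,-0.6,0,1],
    [0,0,0,-0.34,-0.6,0,1],
    [0,0,0,-0.34,-0.6,0,1],
    [0,0,0,-0.1,-0.3,0,1],
    [0,0,0,0,0,0,1],
    [0,0,0,0,0,0,1],
  ],
)

```text
time: 8.95
position: [435.6, 133.5, 202.7]
orientation: [179.9, -0.0, 84.0]
ft_force: [-0.3, 0.2, -0.3]
opening: 85.1
grasp_force: 0.0
```

```bash
python3 - <<'E'
from h import *
c=grab('wrist'); save(c,'w3',(170,80,470,300),2.4)
for z in ((4,26),(18,30),(55,80),(4,80)): look(c,(435,132),45,*z)
go(435,132,100,84)
c=grab('top'); 
for z in ((60,74),): look(c,(626,214),40,*z)
E
```

```text
look 345 c 434.6 135.3 wh 46.2 46.3 a 9.6 z 4.1 26.0
  look 458 c 434.7 135.2 wh 46.2 46.3 a 9.7 z 18.1 29.9
  look 342 c 434.8 135.3 wh 19.3 18.6 a 10.3 z 55.0 76.1
  look 1880 c 434.6 135.3 wh 46.2 46.3 a 9.6 z 4.1 76.1
pos [435.9 133.6 202.5] yaw 84.0 wz units -0.01 shift units now-axes [-0.035 -0.016  2.049] after turn [-0.034 -0.014  2.049]
  look 46 c 626.1 211.7 wh 40.9 40.0 a 83.2 z 60.1 74.0
```

View pics/w3.png

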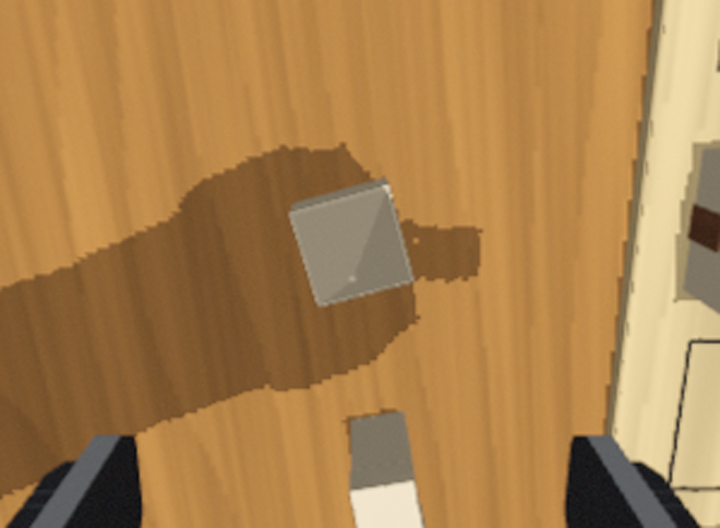

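The spire's square band is centred near crop (350,243), yaw about 9.6°, and the size matches.

Call:
drive_tool(
  series=[
    [0,0,-1,0,0,0.5,1],
    [0,0,-1,0,0,0.6,1],
    [0,0,-0.6,0,0,0.6,1],
    [0,0,0,0.03,-0.02,0.6,1],
    [0,0,0,0,0,0.6,1],
    [0,0,0,0,0,0.5,1],
    [0,0,0,0,0,0.35,1],
    [0,0,0,0,0,0.1,1],
  ],
)

```text
time: 9.85
position: [433.0, 134.5, 7.4]
orientation: [-179.8, 0.0, 99.6]
ft_force: [-0.4, -0.6, 0.7]
opening: 85.4
grasp_force: 0.0
```

Call:
drive_tool(
  series=[
    [0,0,0,0,0,0.1,1],
    [0,0,0,0,0,0,1],
  ],
)

```text
time: 10.05
position: [434.3, 134.8, 4.8]
orientation: [-180.0, 0.0, 99.6]
ft_force: [-0.8, 0.0, -0.3]
opening: 85.2
grasp_force: 0.0
```

Call:
drive_tool(
  series=[
    [0,0,0,0,0,0,-0.2],
    [0,0,0,0,0,0,-1],
    [0,0,0,0,0,0,-1],
    [0,0,0,0,0,0,-1],
    [0,0,0,0,0,0,-1],
    [0,0,0,0,0,0,-1],
    [0,0,0,0,0,0,-1],
    [0,0,0,0,0,0,-1],
  ],
  force=25,
)

```text
time: 10.85
position: [434.5, 134.9, 5.6]
orientation: [179.9, -0.0, 99.6]
ft_force: [-1.2, -0.5, 6.1]
opening: 45.3
grasp_force: 26.7
```

Call:
drive_tool(
  series=[
    [0,0,0,0,0,-0.2,-1],
    [0,0,0,0,0,-0.6,-1],
    [0,0,0,0,0,-0.8,-1],
    [0,0,0,0,0,-0.8,-1],
    [0,0,0,0,0,-0.6,-1],
    [0,0,0,0,0,0,-1],
    [0,0,0,0,0,0,-1],
  ],
)

```text
time: 11.55
position: [434.1, 134.7, 155.5]
orientation: [179.9, -0.0, 99.6]
ft_force: [-0.5, -0.9, -1.4]
opening: 45.6
grasp_force: 26.0
```

```bash
python3 - <<'E'
from h import *
c=grab('wrist'); save(c,'w4',(200,120,440,400),2)
go(626.4,213.9,155,84)
t=grab('top'); look(t,(626,212),40,60,90)
E
```

```text
pos [433.4 134.6 154.4] yaw 99.6 wz units 2.59 shift units now-axes [ 0.924  4.07  -0.016] after turn [ 1.982  3.673 -0.013]
  look 287 c 626.3 211.9 wh 41.7 41.4 a 84.4 z 60.1 81.5
```

View pics/w4.png

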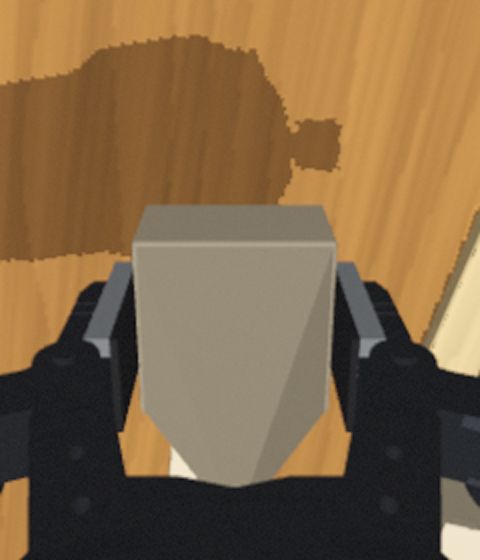

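Call:
drive_tool(
  series=[
    [0,0,0.9,0,0,0,-1],
    [0,0,0.9,0,0,0,-1],
    [0,0,0.79,0,0,0,-1],
    [0,0,0,0.2,0.37,0,-1],
    [0,0,0,0.3,0.55,0,-1],
    [0,0,0,0.3,0.55,0,-1],
    [0,0,0,0.3,0.55,0,-1],
    [0,0,0,0.3,0.55,0,-1],
  ],
)

```text
time: 12.45
position: [569.1, 191.1, 152.8]
orientation: [-179.8, 0.1, 84.0]
ft_force: [0.5, -0.4, -0.1]
opening: 45.3
grasp_force: 26.0
```

Call:
drive_tool(
  series=[
    [0,0,0,0.3,0.55,0,-1],
    [0,0,0,0.2,0.4,0,-1],
    [0,0,0,0.08,0.16,0,-1],
    [0,0,0,0,0,0,-1],
    [0,0,0,0,0,0,-1],
    [0,0,0,0,0,0,-1],
  ],
)

```text
time: 13.05
position: [626.1, 213.5, 154.8]
orientation: [-180.0, 0.0, 84.0]
ft_force: [0.3, 0.5, -0.0]
opening: 45.6
grasp_force: 26.0
```

```bash
python3 - <<'E'
from h import *
go(626.6,213.7,82.5,84)
E
```

```text
pos [626.1 213.5 154.8] yaw 84.0 wz units 0.0 shift units now-axes [0.005 0.01  1.447] after turn [0.005 0.01  1.447]
```

Call:
drive_tool(
  series=[
    [0,0,0,0,0.01,0.4,-1],
    [0,0,0,0,0,0.5,-1],
    [0,0,0,0,0,0.3,-1],
    [0,0,0,0,0,0.15,-1],
    [0,0,0,0,0,0.06,-1],
    [0,0,0,0,0,0.03,-1],
    [0,0,0,0,0,0,-1],
    [0,0,0,0,0,0,-1],
  ],
)

```text
time: 13.85
position: [628.1, 214.0, 83.8]
orientation: [179.9, -0.0, 84.0]
ft_force: [0.9, -0.0, -0.9]
opening: 45.7
grasp_force: 26.0
```

Call:
drive_tool(
  series=[
    [0,0,0,0,0,0,0.1],
    [0,0,0,0,0,0,0.2],
    [0,0,0,0,0,0,0.4],
    [0,0,0,0,0,0,1],
    [0,0,0,0,0,0,1],
    [0,0,0,0,0,0,1],
  ],
)

```text
time: 14.45
position: [627.7, 213.9, 82.8]
orientation: [180.0, -0.0, 84.0]
ft_force: [0.1, 0.1, -1.0]
opening: 85.3
grasp_force: 0.0
```

Call:
drive_tool(
  series=[
    [0,0,0,0,0,-0.2,1],
    [0,0,0,0,0,-0.5,1],
    [0,0,0,0,0,-0.8,1],
    [0,0,0,0,0,-0.8,1],
    [0,0,0,0,0,-0.3,1],
    [0,0,0,0,0,0,1],
  ],
)

```text
time: 15.05
position: [629.0, 214.3, 217.0]
orientation: [179.7, -0.2, 84.0]
ft_force: [0.7, 0.3, -0.5]
opening: 85.5
grasp_force: 0.0
```

```bash
python3 - <<'E'
from h import *
c=grab('wrist'); look(c,(626,214),40,80,104);look(c,(626,214),40,130,160); go(441.4,4,210,94.6)
E
```

```text
look 636 c 627.5 214.4 wh 46.2 46.0 a 84.0 z 80.0 104.0
  look 587 c 627.4 214.8 wh 21.2 19.8 a 84.5 z 130.0 152.3
pos [628.3 214.1 214.5] yaw 84.0 wz units -1.76 shift units now-axes [-4.57  -3.28   0.074] after turn [-3.889 -4.064  0.09 ]
```

Call:
drive_tool(
  series=[
    [0,0,-0.9,0,0,0,1],
    [0,0,-0.86,0,0,0,1],
    [0,0,0,-0.3,-0.3,0,1],
    [0,0,0,-0.5,-0.5,0,1],
    [0,0,0,-0.5,-0.55,0,1],
    [0,0,0,-0.5,-0.55,0,1],
    [0,0,0,-0.5,-0.55,0,1],
    [0,0,0,-0.5,-0.55,0,1],
  ],
)

```text
time: 15.9
position: [487.2, 61.3, 210.8]
orientation: [-179.8, 0.0, 94.6]
ft_force: [0.2, -0.6, 0.3]
opening: 85.5
grasp_force: 0.0
```

Call:
drive_tool(
  series=[
    [0,0,0,-0.5,-0.5,0,1],
    [0,0,0,-0.4,-0.4,0,1],
    [0,0,0,-0.19,-0.16,0,1],
    [0,0,0,0,0,0,1],
    [0,0,0,0,0,0,1],
    [0,0,0,0,0,0,1],
  ],
)

```text
time: 16.5
position: [441.5, 4.5, 212.3]
orientation: [-180.0, -0.0, 94.6]
ft_force: [0.3, -0.5, -0.7]
opening: 85.5
grasp_force: 0.0
```

```bash
python3 - <<'E'
from h import *
c=grab('wrist'); look(c,(441,4),60,65,80);look(c,(441,4),60,8,80); go(441.4,4.5,47,94.6)
E
```

```text
look 2300 c 440.4 4.2 wh 28.0 77.3 a 4.6 z 68.2 75.7
  look 2431 c 440.4 4.2 wh 28.0 77.4 a 4.6 z 8.0 75.7
pos [441.5   4.5 212.4] yaw 94.6 wz units 0.01 shift units now-axes [-1.000e-03 -0.000e+00  3.307e+00] after turn [-0.000e+00 -2.000e-03  3.307e+00]
```

Call:
drive_tool(
  series=[
    [0,0,0,0,-0.02,0.5,1],
    [0,0,0,0,0,0.7,1],
    [0,0,0,0,0,0.7,1],
    [0,0,0,0,0,0.7,1],
    [0,0,0,0,0,0.5,1],
    [0,0,0,0,0,0.2,1],
    [0,0,0,0,0,0,1],
  ],
)

```text
time: 17.25
position: [439.1, 4.2, 46.6]
orientation: [-179.8, -0.0, 94.6]
ft_force: [-0.3, -0.1, 0.2]
opening: 85.3
grasp_force: 0.0
```

Call:
drive_tool(
  series=[
    [0,0,0,0,0,0,-0.4],
    [0,0,0,0,0,0,-1],
    [0,0,0,0,0,0,-1],
    [0,0,0,0,0,0,-1],
    [0,0,0,0,0,0,-1],
    [0,0,0,0,0,0,-1],
    [0,0,0,0,0,0,-1],
    [0,0,0,0,0,0,-1],
  ],
  force=30,
)

```text
time: 18.05
position: [440.5, 3.8, 48.7]
orientation: [179.9, 0.0, 94.6]
ft_force: [-0.7, 0.4, 6.2]
opening: 27.2
grasp_force: 32.3
```

Call:
drive_tool(
  series=[
    [0,0,0,0,0,-0.3,-1],
    [0,0,0,0,0,-0.7,-1],
    [0,0,0,0,0,-0.8,-1],
    [0,0,0,0,0,-0.7,-1],
    [0,0,0,0,0,-0.3,-1],
    [0,0,0,0,0,0,-1],
    [0,0,0,0,0,0,-1],
  ],
)

```text
time: 18.75
position: [439.6, 3.7, 187.1]
orientation: [-180.0, -0.0, 94.6]
ft_force: [-0.2, -0.3, -1.6]
opening: 27.8
grasp_force: 31.5
```

```bash
python3 - <<'E'
from h import *
go(606.3,25.2,60,84)
E
```

```text
pos [439.6   3.7 187.1] yaw 94.6 wz units 1.76 shift units now-axes [0.162 3.358 2.542] after turn [0.776 3.271 2.543]
```

Call:
drive_tool(
  series=[
    [0,0,0.9,0,0,0,-1],
    [0,0,0.86,0,0,0,-1],
    [0,0,0,0.1,0.3,0,-1],
    [0,0,0,0.15,0.6,0,-1],
    [0,0,0,0.15,0.6,0,-1],
    [0,0,0,0.15,0.6,0,-1],
    [0,0,0,0.13,0.6,0,-1],
    [0,0,0,0.1,0.4,0,-1],
  ],
)

```text
time: 19.55
position: [600.2, 26.9, 185.4]
orientation: [-179.9, 0.0, 84.2]
ft_force: [0.3, 0.0, -0.5]
opening: 27.1
grasp_force: 31.5
```

Call:
drive_tool(
  series=[
    [0,0,0,0,0.17,0,-1],
    [0,0,0,0,0,0,-1],
    [0,0,0,0,0,0,-1],
    [0,0,0,0,0,0,-1],
    [0,0,0,0,0,0,-1],
  ],
)

```text
time: 20.05
position: [605.8, 25.4, 188.2]
orientation: [180.0, -0.0, 84.0]
ft_force: [-0.1, 0.6, 0.0]
opening: 27.6
grasp_force: 31.5
```

```bash
python3 - <<'E'
from h import *
go(606.3,25.2,60,84)
c=grab('wrist'); save(c,'w5',(200,100,440,400),1.9)
E
```

```text
pos [605.8  25.4 188.2] yaw 84.0 wz units 0.0 shift units now-axes [-2.000e-03  9.000e-03  2.565e+00] after turn [-2.000e-03  1.000e-02  2.565e+00]
```

View pics/w5.png

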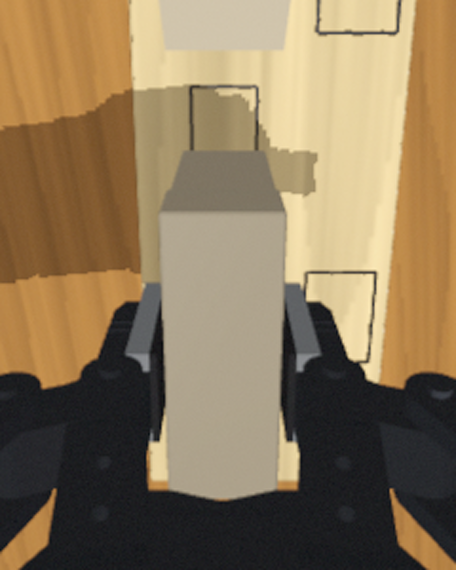

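The gate hangs square over its outline (crop 190–258, 85), with the house at the top of the frame. Lowering.

Call:
drive_tool(
  series=[
    [0,0,0,0,0.01,0.5,-1],
    [0,0,0,0,0,0.7,-1],
    [0,0,0,0,0,0.6,-1],
    [0,0,0,0,0,0.4,-1],
    [0,0,0,0,0,0.2,-1],
    [0,0,0,0,0,0.1,-1],
    [0,0,0,0,0,0.04,-1],
    [0,0,0,0,0,0,-1],
  ],
)

```text
time: 20.9
position: [607.6, 25.4, 61.8]
orientation: [179.9, -0.0, 84.0]
ft_force: [-0.0, 0.2, -0.1]
opening: 27.4
grasp_force: 31.5
```

Call:
drive_tool(
  series=[
    [0,0,0,0,0,0,-0.3],
    [0,0,0,0,0,0,-0.2],
    [0,0,0,0,0,0,0.2],
    [0,0,0,0,0,0,1],
    [0,0,0,0,0,0,1],
    [0,0,0,0,0,0,1],
  ],
)

```text
time: 21.5
position: [607.0, 25.4, 60.9]
orientation: [180.0, -0.0, 84.0]
ft_force: [0.1, -0.1, -0.3]
opening: 85.1
grasp_force: 0.0
```

Call:
drive_tool(
  series=[
    [0,0,0,0,0,-0.2,1],
    [0,0,0,0,0,-0.5,1],
    [0,0,0,0,0,-0.8,1],
    [0,0,0,0,0,-0.8,1],
    [0,0,0,0,0,-0.8,1],
    [0,0,0,0,0,-0.4,1],
    [0,0,0,0,0,0,1],
  ],
)

```text
time: 22.2
position: [608.4, 25.5, 240.6]
orientation: [179.6, -0.1, 84.0]
ft_force: [0.7, -0.5, -0.4]
opening: 85.5
grasp_force: 0.0
```

```bash
python3 - <<'E'
from h import *
c=grab('wrist'); look(c,(606,25),50,78,95); go(561.5,-343.5,235,96)
E
```

```text
look 2111 c 607.7 25.6 wh 78.0 28.0 a 84.0 z 78.6 88.3
pos [607.8  25.4 238. ] yaw 84.0 wz units -2.0 shift units now-axes [-7.435 -0.152  0.056] after turn [-7.242 -1.692  0.061]
```

Call:
drive_tool(
  series=[
    [0,0,-1,0,0,0,1],
    [0,0,-1,0,0,0,1],
    [0,0,0,-0.4,-0.1,0,1],
    [0,0,0,-0.7,-0.16,0,1],
    [0,0,0,-0.7,-0.16,0,1],
    [0,0,0,-0.7,-0.16,0,1],
    [0,0,0,-0.7,-0.16,0,1],
    [0,0,0,-0.7,-0.16,0,1],
  ],
)

```text
time: 23.05
position: [581.7, -174.4, 234.1]
orientation: [-179.9, -0.1, 96.0]
ft_force: [-0.1, 1.1, -0.2]
opening: 85.5
grasp_force: 0.0
```

Call:
drive_tool(
  series=[
    [0,0,0,-0.7,-0.16,0,1],
    [0,0,0,-0.7,-0.16,0,1],
    [0,0,0,-0.7,-0.16,0,1],
    [0,0,0,-0.7,-0.16,0,1],
    [0,0,0,-0.4,-0.1,0,1],
    [0,0,0,-0.14,-0.05,0,1],
    [0,0,0,0,0,0,1],
    [0,0,0,0,0,0,1],
  ],
)

```text
time: 23.85
position: [561.1, -342.3, 235.6]
orientation: [-180.0, -0.0, 96.1]
ft_force: [-0.7, 0.2, -0.6]
opening: 85.0
grasp_force: 0.0
```

```bash
python3 - <<'E'
from h import *
c=grab('wrist'); look(c,(561,-344),45,3,14); look(c,(561,-344),45,20,110); look(c,(561,-344),45,90,110); go(561.5,-343.5,53,96); save(c,'w6',(200,80,440,300),2.4)
E
```

```text
look 529 c 566.9 -340.6 wh 48.7 59.7 a 8.0 z 3.0 13.1
  look 1042 c 560.2 -338.7 wh 20.0 45.3 a 7.7 z 46.4 105.1
  look 555 c 560.9 -343.8 wh 20.0 29.0 a 7.9 z 90.1 105.1
pos [ 561.2 -342.   235.9] yaw 96.1 wz units 0.02 shift units now-axes [-3.200e-02  3.000e-03  3.657e+00] after turn [-3.000e-02  3.000e-03  3.657e+00]
```

View pics/w6.png

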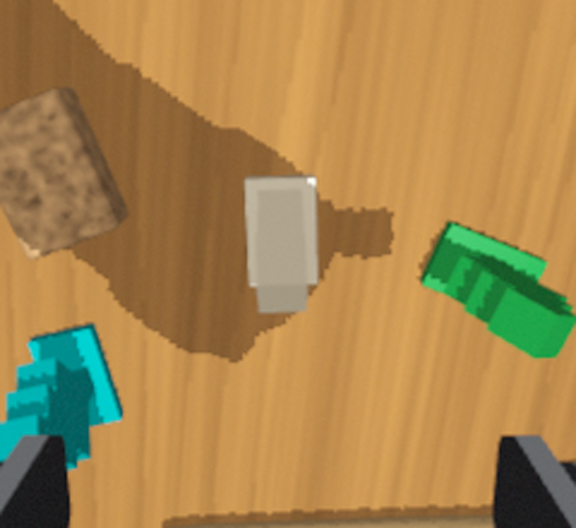

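The pale tree is at crop (281,240), yaw about 8°, with the green and turquoise trees and the cork clear of the fingers. Grasping at about 70 mm.

Call:
drive_tool(
  series=[
    [0,0,-0.29,0,-0.01,0.5,1],
    [0,0,0,0,0,0.8,1],
    [0,0,0,0,0,0.8,1],
    [0,0,0,0,0,0.7,1],
    [0,0,0,0,0,0.5,1],
    [0,0,0,0,0,0.3,1],
    [0,0,0,0,0,0.09,1],
    [0,0,0,0,0,0,1],
  ],
)

```text
time: 24.7
position: [560.5, -342.3, 51.2]
orientation: [-180.0, -0.0, 97.8]
ft_force: [0.4, -0.1, 0.4]
opening: 85.1
grasp_force: 0.0
```

Call:
drive_tool(
  series=[
    [0,0,0,0,0,0,-0.4],
    [0,0,0,0,0,0,-1],
    [0,0,0,0,0,0,-1],
    [0,0,0,0,0,0,-1],
    [0,0,0,0,0,0,-1],
    [0,0,0,0,0,0,-1],
    [0,0,0,0,0,0,-1],
    [0,0,0,0,0,0,-1],
  ],
  force=30,
)

```text
time: 25.5
position: [560.5, -343.7, 51.8]
orientation: [180.0, 0.0, 97.8]
ft_force: [-0.6, 1.3, 4.0]
opening: 19.6
grasp_force: 37.3
```

Call:
drive_tool(
  series=[
    [0,0,0,0,0,-0.3,-1],
    [0,0,0,0,0,-0.7,-1],
    [0,0,0,0,0,-0.8,-1],
    [0,0,0,0,0,-0.8,-1],
    [0,0,0,0,0,-0.4,-1],
    [0,0,0,0,0,0,-1],
    [0,0,0,0,0,0,-1],
  ],
)

```text
time: 26.2
position: [560.4, -343.5, 200.5]
orientation: [-180.0, -0.0, 97.8]
ft_force: [-0.2, 0.8, -1.0]
opening: 19.5
grasp_force: 36.6
```

```bash
python3 - <<'E'
from h import *
go(665.5,-81,64,84)
for n in('top','side'):
  t=grab(n); look(t,(561.5,-344),50,100,260); 
E
```

```text
pos [ 560.4 -343.5  200.5] yaw 97.8 wz units 2.29 shift units now-axes [4.916 2.793 2.73 ] after turn [5.44  1.543 2.729]
  look 469 c 564.9 -327.7 wh 68.0 39.0 a 31.9 z 149.4 259.8
  look 1391 c 556.0 -350.5 wh 58.2 82.0 a 57.5 z 146.9 259.9
```

Call:
drive_tool(
  series=[
    [0,0,0.8,0,0,0,-1],
    [0,0,0.8,0,0,0,-1],
    [0,0,0.69,0,0,0,-1],
    [0,0,0,0.4,0.1,0,-1],
    [0,0,0,0.7,0.2,0,-1],
    [0,0,0,0.7,0.2,0,-1],
    [0,0,0,0.7,0.2,0,-1],
    [0,0,0,0.7,0.2,0,-1],
  ],
)

```text
time: 27.1
position: [621.4, -187.5, 199.1]
orientation: [-179.8, -0.0, 84.0]
ft_force: [0.2, -0.3, -0.7]
opening: 19.6
grasp_force: 36.6
```

Call:
drive_tool(
  series=[
    [0,0,0,0.7,0.2,0,-1],
    [0,0,0,0.7,0.2,0,-1],
    [0,0,0,0.5,0.15,0,-1],
    [0,0,0,0.3,0.08,0,-1],
    [0,0,0,0.04,0.01,0,-1],
    [0,0,0,0,0,0,-1],
    [0,0,0,0,0,0,-1],
    [0,0,0,0,0,0,-1],
  ],
)

```text
time: 27.9
position: [664.9, -82.4, 201.4]
orientation: [-180.0, 0.0, 83.9]
ft_force: [-0.1, -0.0, -0.2]
opening: 19.4
grasp_force: 36.6
```

```bash
python3 - <<'E'
from h import *
go(665.5,-81,64,84)
c=grab('side'); save(c,'s2',(260,60,460,270),2.6)
E
```

```text
pos [664.9 -82.4 201.4] yaw 83.9 wz units -0.01 shift units now-axes [0.029 0.009 2.747] after turn [0.028 0.009 2.747]
```

View pics/s2.png

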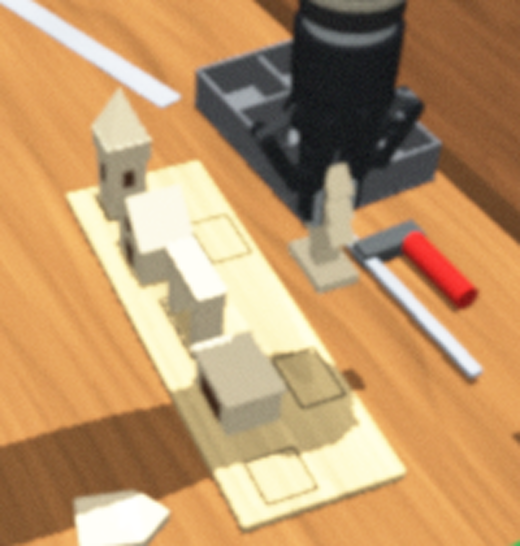

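The tree is upright in the grip, and the outline behind the shed at crop (310,378) is empty. Tower, spire and gate stand in their places. Lowering, then opening only part-way to clear the shed.

Call:
drive_tool(
  series=[
    [0,0,0,0.02,0.01,0.5,-1],
    [0,0,0,0,0,0.7,-1],
    [0,0,0,0,0,0.7,-1],
    [0,0,0,0,0,0.4,-1],
    [0,0,0,0,0,0.2,-1],
    [0,0,0,0,0,0.15,-1],
    [0,0,0,0,0,0.08,-1],
    [0,0,0,0,0,0,-1],
  ],
)

```text
time: 28.75
position: [666.3, -80.3, 65.4]
orientation: [179.9, 0.0, 84.0]
ft_force: [0.3, -0.3, 0.4]
opening: 19.9
grasp_force: 36.6
```

Call:
drive_tool(
  series=[
    [0,0,0,0,0,0,-0.45],
    [0,0,0,0,0,0,-0.3],
    [0,0,0,0,0,0,-0.1],
    [0,0,0,0,0,0,-0.1],
    [0,0,0,0,0,0,-0.1],
    [0,0,0,0,0,0,-0.1],
  ],
)

```text
time: 29.35
position: [665.9, -80.0, 64.8]
orientation: [180.0, -0.0, 84.0]
ft_force: [-0.4, -0.1, -0.3]
opening: 38.8
grasp_force: 0.0
```

Call:
drive_tool(
  series=[
    [0,0,0,0,0,-0.2,-0.1],
    [0,0,0,0,0,-0.4,-0.1],
    [0,0,0,0,0,-0.6,-0.1],
    [0,0,0,0,0,-0.8,-0.1],
    [0,0,0,0,0,-0.8,-0.1],
    [0,0,0,0,0,-0.4,-0.1],
    [0,0,0,0,0,0,-0.1],
  ],
)

```text
time: 30.05
position: [667.4, -80.2, 229.9]
orientation: [179.6, 0.0, 84.0]
ft_force: [0.1, 0.5, 0.3]
opening: 38.4
grasp_force: 0.0
```

Call:
drive_tool(
  series=[
    [0,0,0,-0.2,-0.4,0,-0.1],
    [0,0,0,-0.3,-0.7,0,-0.1],
    [0,0,0,-0.3,-0.7,0,-0.1],
    [0,0,0,-0.3,-0.7,0,-0.1],
    [0,0,0,-0.3,-0.7,0,-0.1],
    [0,0,0,-0.2,-0.6,0,-0.1],
    [0,0,0,0,0,0,-0.1],
    [0,0,0,0,0,0,-0.1],
  ],
)

```text
time: 30.85
position: [468.3, -139.9, 224.9]
orientation: [180.0, -0.0, 84.0]
ft_force: [0.4, 0.2, 0.1]
opening: 38.5
grasp_force: 0.0
```

```bash
python3 - <<'E'
from h import *
B=np.array([631.2,22]); a=np.radians(-6)
def bd(p): d=p-B; return (d[0]*np.cos(a)+d[1]*np.sin(a), -d[0]*np.sin(a)+d[1]*np.cos(a))
T={'tower':(626,213,25,60,100,106),'gate':(606,25,50,78,95,0),'tree':(665,-82,45,80,120,0),'cork':(445,-326,60,22,40,0),'tin':(456,325,50,28,45,0),'slat':(451,-141,60,9,22,0)}
for n in('top','side'):
    c=grab(n); print(n)
    if n=='side': save(c,'end',(270,70,450,270),2.8)
    for k,(x,y,r,lo,hi,_) in T.items():
        p=look(c,(x,y),r,lo,hi)
        if len(p): print(k,np.round(bd(np.array(cv2.minAreaRect(p[:,:2].astype(np.float32))[0])),1))
    p=look(c,(626,213),30,135,160); p=look(c,(665.5,-82),45,14,24)
E
```

```text
top
  look 72 c 616.1 209.5 wh 27.9 47.6 a 15.4 z 61.2 99.9
tower [-34.6 184.9]
  look 355 c 608.3 23.5 wh 77.8 29.3 a 83.9 z 78.1 90.8
gate [-22.9  -0.9]
  look 175 c 664.5 -81.9 wh 43.7 22.1 a 84.2 z 80.0 116.0
tree [ 44.  -99.8]
  look 222 c 435.7 -342.5 wh 33.3 71.9 a 54.3 z 24.3 35.8
cork [-156.3 -382.9]
  look 460 c 455.8 324.5 wh 60.0 59.1 a 89.7 z 28.2 41.9
tin [-206.   282.5]
  look 40 c 625.0 211.2 wh 17.4 14.6 a 2.3 z 135.1 152.2
  look 152 c 664.8 -77.8 wh 72.2 57.0 a 83.2 z 14.0 24.0
side
  look 161 c 608.4 23.3 wh 79.6 28.4 a 84.0 z 78.3 89.3
gate [-22.9  -1.1]
  look 222 c 664.6 -83.9 wh 41.4 22.3 a 83.4 z 80.2 116.8
tree [  44.2 -101.8]
  look 1010 c 445.5 -326.0 wh 50.4 70.5 a 27.7 z 22.0 34.1
cork [-148.3 -365.5]
  look 304 c 456.8 325.6 wh 60.5 64.0 a 4.7 z 28.2 40.7
tin [-205.1  283.8]
  look 631 c 451.3 -140.3 wh 52.8 72.9 a 72.3 z 9.1 18.3
slat [-162.  -180.2]
  look 231 c 659.6 -81.0 wh 83.6 58.4 a 88.5 z 14.0 23.9
```

View pics/end.png

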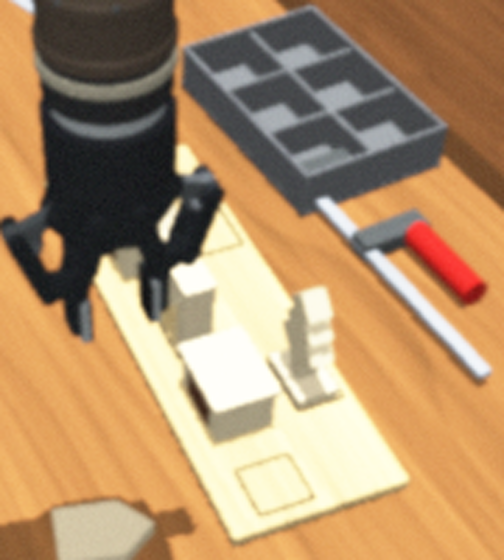

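The tree is on its outline (44, -100), the gate at (-23, -1), and the spire tip is over the tower's centre. The side view shows the cork and slat unmoved and both views show the tin unmoved. Handing in.

```bash
python3 -c "
from rig import ctrl
print(ctrl.job_done())"
```

```text
the job is handed in; nothing more can be done
None
```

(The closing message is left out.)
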